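# Re-grip a tea tin on the stand and seat it in the condiment caddy

## Task

Put the green tea tin away in the middle bay of the red condiment caddy. In its rack it can only be held by its narrow ends, and between the caddy's two tall walls only by its broad faces, so first stand it upright on the round wooden stand and let go of it, then take hold of it the other way and seat it upright and squarely on the floor of the bay. Set it down rather than dropping it, and leave the yellow tin where it is.

Things in the scene. Friction and masses are not known exactly. Their poses are not given: they have to be found in the camera images.
- green_tin_mid (a point): Centre of the upright green tea tin to be moved, 38 mm above its bottom. Body 58 mm wide (its x), 40 thick (its y), 60 tall, plus a 16 mm tall lid set in 7 mm all round; 0.2 kg. It stands in a fixed steel two-bay rack. Dividers as tall as the tin stand 5 mm off both broad (y) faces, so fingers reach only its narrow ends, closing along its x; there is just an 8 mm lip. Lift it over 80 mm to clear.
- yellow_tin_mid (a point): Centre of the yellow tin in the other bay of the same rack; same size and axes. A bystander, to be left alone.
- stand_top (a point): Centre of the flat top of the round wooden stand, fixed on the table: 110 mm across, top 40 mm above the table. A gripper has room around it at any yaw.
- bay_floor (a point): Centre of the floor of the red fixed caddy's middle bay, 5 mm up. Walls 76 mm tall above it stand 39 mm away on its +y and -y sides: the tin's width goes along this y, either way round, with 10 mm spare at each end, too little for fingers. On its +x and -x sides are only 8 mm high lips, 32 mm away: fingers fit there. Low trays with pots (65 mm up) lie beyond the walls.
There are look-alikes about, which are no part of the job. There is more than one size of the part that bears green_tin_mid; the job needs the largest.

How it is judged:
By the outcome, as a careful person would: the job done as asked, in the order asked, and still so for the second after the job is handed in, with the robot touching nothing.
It also fails if it takes over 51 s, if anything falls off the work surface, if the arm or the gripper's body presses on something with over 40 N, if the wrist force passes 120 N, or if a joint passes its speed limit or range.

## Robot

A 6-joint arm with a two-finger parallel gripper is mounted at the origin on the work surface. World frame = base frame: x ahead of the robot, y to its left, z up, the work surface at z = 0. Lengths are in m, angles in rad, forces in N, time in s.
With the tool pointing down it reaches from about 0.325 to 0.775 m from the base axis. Payload 9.3 kg.
Tool frame: the origin (TCP) lies at the very end of the fingers, on their centre line; the grasp point (between the pads) lies 19 mm behind it; z points along the fingers, x is the direction in which the jaws open and shut, and the axes are right-handed (so a half turn about z gives the same grasp; the last joint's range is limited). The gripper opens to 85 mm and grips with 20 to 120 N. Pads are 22 mm wide; open, the fingers measure 114 mm over their backs; the gripper's body (76 mm by 85 mm) begins 54 mm behind the grasp point. The pads swing forward as they close: fully open they stand 13 mm farther back than shut.
Start: joints at [-1.463, 0.259, 0.021, 1.334, 0, 1.418], TCP at [0.142, -0.531, 0.231] pointing down, gripper open.
Joint ranges: [-3.04, 3.04], [-0.91, 1.82], [-1.04, 1.36], [-1.92, 1.95], [-1.52, 1.45], [-3.14, 3.14]. Speed limits (rad/s): [2.22, 2.22, 2.79, 3.14, 3.14, 3.14].

## Interface

Orientations are given as [roll, pitch, yaw] about the fixed x, y, z axes, in that order (R = Rz(yaw) Ry(pitch) Rx(roll)).
In Python, from workcell import arm gives the robot as it stands.
- The arm moves only by the tool send_rows, never from a script. Its argument "series" is text: rows parted by semicolons, each of 6 numbers parted by spaces: the shift along the tool's x, y, z each as a share of 200 mm, from -1 to 1, then the turn, a rotation vector about the tool's x, y, z each as a share of pi rad, from -1 to 1. A call has 1 to 12 rows; each row is the pose to reach, as a shift and turn from the pose measured when the call began, along the tool's axes at that moment, turning the shorter way round; what a row does not reach only later rows make up. A row lasts 1/12 s, in which the tool goes at most 41.7 mm and 7.16 degrees, less where a joint would pass 70% of its speed; a pose out of reach is approached as far as the arm can. A call with a number of a shift or a turn outside -1 to 1 is refused whole. A call with a gripper value outside its range is refused whole. "jaw" is the opening, from -1 (shut) to 1 (fully open), set as the call begins (left out, the last holds). The fingers move at their own pace and stop on an object; "grip_force" is the grip in N (left out, the last holds). Time passes only in rows, so rows that repeat a pose let the fingers close. It gives the time, the measured TCP pose, the force and the opening at its end, in the units of the state.
- arm.sense(): the state, without advancing time (a new reading comes with each control period).
- arm.read_camera(name): name is "scene" or "top" or "wrist"; returns a dict with "frame" (480x640x3 uint8, red, green, blue), "fov_y" (degrees; the focal length in pixels is half the picture's height over the tangent of half this angle, whatever the lens; pixels are square), "cx", "cy" (the principal point, pixels), "R" (3x3) and "t" (3): a world point X has camera coordinates R X + t. Camera axes: x right, y down, z forward; pixel columns grow to the right and rows downward; lengths in m; the calibration is good to about 2 mm. A picture is of the moment at which its call begins. There is no depth.
- arm.close_job(): hands the job in, once; it reports no verdict.
The state is a dict: "t": time; "joints": joint angles; "qvel": joint speeds; "effort": joint torques, N m; "tool_pos": TCP position; "tcp_rot": TCP orientation; "contact_force": force on the tool from outside, world axes, zero at the start; "wrist_torque": the same for the moment, N m; "opening": opening from 0.0 (shut) to 1.0 (fully open).
Only numpy, scipy, OpenCV 4.12 (cv2) and the standard library are available. Lean on these libraries where they do the work, as an engineer would, in place of code of your own. Each camera call takes 0.05 s, during which the arm holds its last target. There are 200 camera calls.

## Working session

There is one attempt and no reset: what is moved stays moved. The work goes in short steps, Python scripts to look and compute and a tool call to move; the robot and the scene stay as the last step left them, time stands still between calls to the robot, and variables do not carry over. Pictures are saved under pics/ and viewed, about 8 in all and at most 12, crops included, and the job is handed in when it is done.

Besides the shell and the picture viewer there is one more tool, called as a command line: name --argument value ..., lists and objects as JSON in quotes. send_rows: Moves the arm, as the interface text tells. Shift numbers are shares of 200 mm and turn numbers shares of pi rad, none past 1 either way. Its arguments: {"type":"object","properties":{"series":{"type":"string"},"jaw":{"type":"number"},"grip_force":{"type":"number"}},"required":["series"]}

```bash
mkdir -p pics; ls
cat > h.py <<'E'
import numpy as np,cv2
from workcell import arm
from scipy.spatial.transform import Rotation as Ro
def cam(n,save=None):
    c=arm.read_camera(n); c['R']=np.array(c['R']);c['t']=np.array(c['t'])
    c['f']=240/np.tan(np.radians(c['fov_y'])/2)
    np.save(f'{n}_last.npy',c,allow_pickle=True)
    if save: cv2.imwrite(f'pics/{save}.png',np.array(c['frame'])[:,:,::-1])
    return c
def old(n): return np.load(f'{n}_last.npy',allow_pickle=True).item()
def proj(c,X):
    p=c['R']@np.array(X,float)+c['t']; return [round(float(c['f']*p[0]/p[2]+c['cx']),1),round(float(c['f']*p[1]/p[2]+c['cy']),1)]
def ray(c,u,v,z):
    d=c['R'].T@np.array([(u-c['cx'])/c['f'],(v-c['cy'])/c['f'],1]); o=-c['R'].T@c['t']
    return o+d*(z-o[2])/d[2]
def crop(c,u0,v0,u1,v1,k,name):
    im=np.array(c['frame'])[v0:v1,u0:u1,::-1]
    cv2.imwrite(f'pics/{name}.png',cv2.resize(im,None,fx=k,fy=k,interpolation=cv2.INTER_CUBIC))
E
python3 - <<'E'
from h import *
s=arm.sense();print(s)
for n in ('scene','top','wrist'):
    c=cam(n,n+'0');print(n,c['f'],c['cx'],c['cy'],(-c['R'].T@c['t']).round(3),c['R'].round(2).tolist())
E
```

```text
pics
{'t': 0.0, 'joints': array([-1.46258836e+00,  2.59189329e-01,  2.07435146e-02,  1.33370532e+00,
        4.24150181e-05,  1.41820446e+00]), 'qvel': array([-4.01393033e-05,  6.92773369e-04, -4.29793197e-04, -1.41526789e-03,
       -9.46570805e-04, -3.66049411e-04]), 'effort': array([-3.71515252e-04, -5.55638230e+01,  3.44528782e+01,  1.36737898e-02,
       -1.08515626e-04,  9.08599532e-06]), 'tool_pos': array([ 0.14179979, -0.53110713,  0.23066055]), 'tcp_rot': array([-3.14134480e+00,  1.33261337e-03, -1.30999636e+00]), 'contact_force': array([-0.07687395,  0.71216837,  0.44459512]), 'wrist_torque': array([-0.03103285, -0.02322766,  0.01795884]), 'opening': 1.0003779806230342}
scene 521.1984755114045 325.93744843815125 233.07374564703227 [ 1.191 -0.479  0.775] [[0.54, 0.84, 0.02], [0.59, -0.36, -0.72], [-0.6, 0.4, -0.69]]
top 551.6386714561439 314.0878752949285 245.11874996211318 [ 0.38  -0.058  1.324] [[0.01, -1.0, -0.02], [-0.99, -0.01, -0.11], [0.11, 0.02, -0.99]]
wrist 378.59969436009794 315.97269767128313 237.281398216984 [ 0.21  -0.513  0.372] [[0.26, -0.97, 0.0], [-0.93, -0.25, 0.28], [-0.27, -0.07, -0.96]]
```

View pics/top0.png

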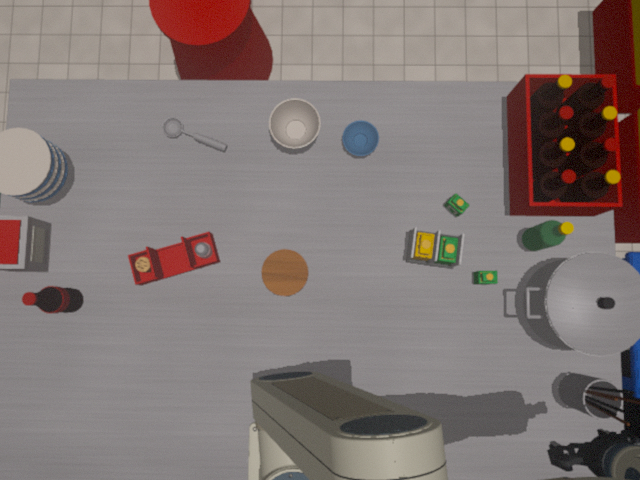

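View pics/scene0.png

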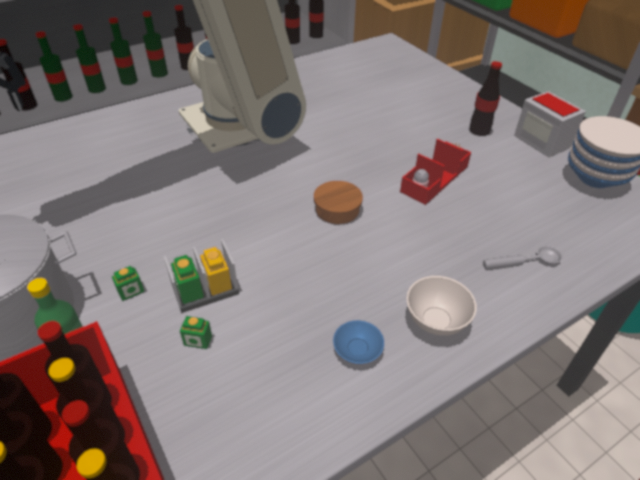

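The top view shows the stand at (285,272) and the red caddy at (173,258). Candidates for the green tin are:
- the rack tin at (449,249)
- a loose small tin at (457,204)
- a loose small tin at (486,277)

The yellow tin is at (425,245). I choose the rack tin because it is the largest and stands in the rack. Next is one crop to check it closely.

Run:
```python
from h import *
t=old('top');s=old('scene')
def cr(c,u,v,w,h,k): return cv2.resize(np.array(c['frame'])[v:v+h,u:u+w,::-1],None,fx=k,fy=k,interpolation=cv2.INTER_CUBIC)
A=np.hstack([cr(t,400,215,80,60,5),cr(t,120,215,100,75,4)])
B=np.hstack([cr(s,155,230,100,75,4),cr(s,390,130,100,75,4)])
cv2.imwrite('pics/c1.png',np.vstack([A,B]))
```

```text
(no output)
```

View pics/c1.png

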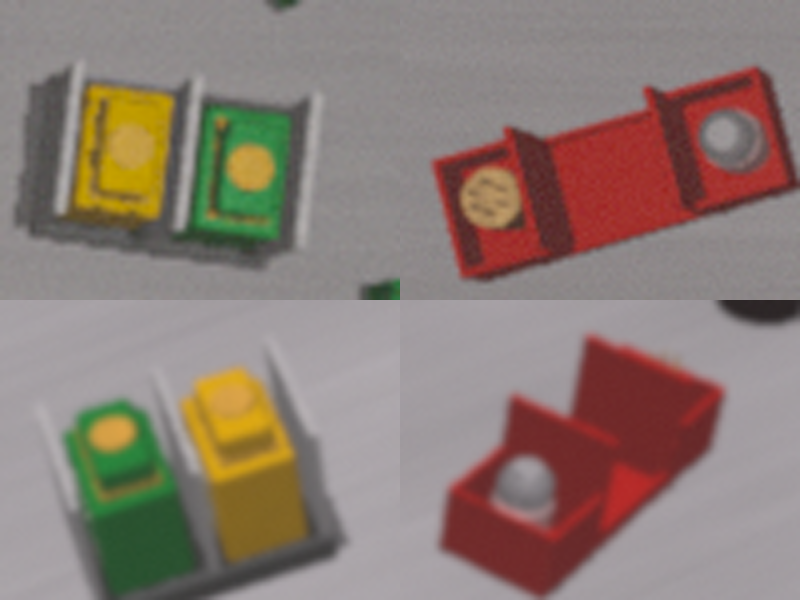

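The crop shows the rack tin is clearly bigger than the two loose ones and sits between the dividers, with its lid disc at about (450,248). The caddy's middle bay lies between wall tops whose ends are near (247,247) and (282,237). Next I work out positions.

Run:
```python
from h import *
t=old('top')
g=lambda x,y,z:ray(t,400+x/5,215+y/5,z)
c=lambda x,y,z:ray(t,120+(x-400)/4,215+y/4,z)
print('lid',g(251,167,.079).round(4),'ylid',g(130,147,.079).round(4))
for a in [((317,95),(302,247)),((80,65),(65,212)),((192,80),(180,228))]:
    p,q=g(*a[0],.08),g(*a[1],.08);d=p-q;print('div',p.round(3),q.round(3),np.linalg.norm(d).round(4),np.degrees(np.arctan2(d[1],d[0])).round(1))
for p in [(205,103),(293,108),(188,235),(278,240)]: print('body',g(*p,.063).round(4))
print('stand',ray(t,285,272.5,.04), [ray(t,u,272.5,.04).round(4) for u in (262,308.5)])
print('walls',c(508,128,.081).round(4),c(648,88,.081).round(4))
for p in [(435,160),(465,277),(765,68),(798,187)]: print('corner',c(*p,.04).round(4))
```

```text
lid [ 0.5187 -0.3375  0.079 ] ylid [ 0.5272 -0.2831  0.079 ]
div [ 0.552 -0.368  0.08 ] [ 0.483 -0.36   0.08 ] 0.0695 -6.5
div [ 0.564 -0.261  0.08 ] [ 0.497 -0.253  0.08 ] 0.0675 -6.2
div [ 0.558 -0.311  0.08 ] [ 0.491 -0.305  0.08 ] 0.0677 -5.3
body [ 0.5498 -0.3205  0.063 ]
body [ 0.548  -0.3607  0.063 ]
body [ 0.4889 -0.312   0.063 ]
body [ 0.4871 -0.3529  0.063 ]
stand [0.46218345 0.03812865 0.04      ] [array([0.4615, 0.0919, 0.04  ]), array([ 0.4628, -0.0167,  0.04  ])]
walls [0.514  0.3517 0.081 ] [0.5379 0.2723 0.081 ]
corner [0.499  0.4076 0.04  ]
corner [0.4304 0.3863 0.04  ]
corner [0.5557 0.2143 0.04  ]
corner [0.4855 0.1924 0.04  ]
```

```bash
cat >> h.py <<'E'
def rows(targets,start=None):
    """targets: (x,y,z,yawdeg), tool down. Prints the row for each, each from the one before"""
    s=arm.sense(); p=np.array(s['tool_pos']); R=Ro.from_euler('xyz',s['tcp_rot'])
    print('t',round(s['t'],2),'pos',p.round(4),'rot',np.degrees(s['tcp_rot']).round(2),'F',np.round(s['contact_force'],1),'op',round(s['opening'],3),'q6',round(s['joints'][5],2))
    for x,y,z,w in targets:
        q=np.array([x,y,z]); Rt=Ro.from_euler('xyz',[np.pi,0,np.radians(w)])
        a=R.inv().apply(q-p)/.2; b=(R.inv()*Rt).as_rotvec()/np.pi
        print(' '.join(f'{v:.4f}' for v in [*a,*b]),' rows>=',int(max(np.linalg.norm(a)*.2/.0417,np.linalg.norm(b)*180/7.16))+1)
        p,R=q,Rt
E
python3 -c "
from h import *
rows([(.33,-.434,.23,-40),(.518,-.337,.2,-7)])"
```

```text
t 0.15 pos [ 0.1418 -0.5312  0.2308] rot [-1.7999e+02  6.0000e-02 -7.5060e+01] F [-0.9 -0.5  0.3] op 1.001 q6 1.42
-0.2269 -1.0345 0.0043 -0.0001 0.0003 -0.1948  rows>= 6
0.4083 -0.9758 0.1500 0.0000 0.0000 -0.1833  rows>= 6
```

send_rows --series "-0.22 -1 0 0 0 -0.195;-0.22 -1 0 0 0 -0.195;-0.22 -1 0 0 0 -0.195;-0.22 -1 0 0 0 -0.195;-0.22 -1 0 0 0 -0.195;-0.22 -1 0 0 0 -0.195;-0.22 -1 0 0 0 -0.195" --jaw 1

```text
t: 0.73
tool_pos: [0.3253, -0.4359, 0.2307]
tcp_rot: [-3.141, 0.001, -0.694]
contact_force: [-0.1, 0.1, 0.1]
opening: 1.001
```

```bash
python3 -c "
from h import *
rows([(.518,-.337,.2,-7)])"
```

```text
t 0.73 pos [ 0.3253 -0.4359  0.2307] rot [-1.7995e+02  7.0000e-02 -3.9750e+01] F [-0.1  0.1  0.1] op 1.001 q6 1.18
0.4250 -0.9960 0.1536 -0.0004 0.0003 -0.1819  rows>= 6
```

send_rows --series "0.425 -0.996 0.154 0 0 -0.182;0.425 -0.996 0.154 0 0 -0.182;0.425 -0.996 0.154 0 0 -0.182;0.425 -0.996 0.154 0 0 -0.182;0.425 -0.996 0.154 0 0 -0.182;0.425 -0.996 0.154 0 0 -0.182;0.425 -0.996 0.154 0 0 -0.182;0.425 -0.996 0.154 0 0 -0.182"

```text
t: 1.4
tool_pos: [0.5175, -0.3376, 0.1993]
tcp_rot: [-3.14, 0.002, -0.123]
contact_force: [-0.6, -0.3, 0.0]
opening: 0.998
```

```bash
python3 -c "
from h import *
rows([(.518,-.337,.2,-7)])
c=cam('wrist','w1')
print(proj(c,(.518,-.337,.079)))
"
```

```text
t 1.4 pos [ 0.5175 -0.3376  0.1993] rot [-1.7991e+02  1.1000e-01 -7.0700e+00] F [-0.6 -0.3  0. ] op 0.998 q6 0.98
0.0022 -0.0031 -0.0034 -0.0005 0.0006 -0.0004  rows>= 1
[317.8, 229.0]
```

View pics/w1.png

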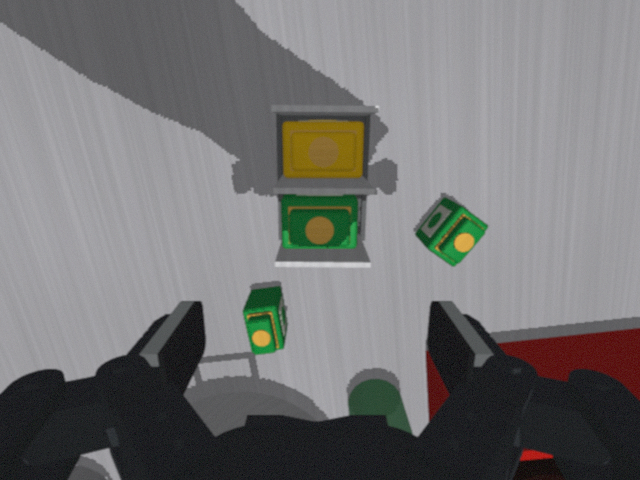

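The wrist view shows the green tin's disc at (319.5,230) with the rack edges level, so the yaw is right. Small tins sit at (452,230) and (266,320). I check the finger clearances next.

```bash
python3 -c "
from h import *
c=old('wrist')
print(ray(c,319.5,230,.079).round(4), ray(c,322,264,.08).round(4),ray(c,324,152,.079).round(4))
for p,z in [((416,232),.0),((440,197),.0),((428,238),.04),((453,265),.04),((487,232),.04),((465,242),.05),((453,265),0)]: print(p,ray(c,*p,z).round(4))
for p,z in [((245,290),0),((285,287),0),((247,352),.04),((285,320),0)]: print(p,ray(c,*p,z).round(4))
rows([(.5185,-.337,.1,-7),(.5185,-.337,.024,-7)])
"
```

```text
[ 0.5191 -0.3379  0.079 ] [ 0.5178 -0.3635  0.08  ] [ 0.5287 -0.284   0.079 ]
(416, 232) [ 0.6063 -0.3724  0.    ]
(440, 197) [ 0.6296 -0.3419  0.    ]
(428, 238) [ 0.6065 -0.3663  0.04  ]
(453, 265) [ 0.6265 -0.3928  0.04  ]
(487, 232) [ 0.6549 -0.3671  0.04  ]
(465, 242) [ 0.6331 -0.37    0.05  ]
(453, 265) [ 0.6399 -0.4096  0.    ]
(245, 290) [ 0.4374 -0.4109  0.    ]
(285, 287) [ 0.4767 -0.4125  0.    ]
(247, 352) [ 0.4388 -0.4546  0.04  ]
(285, 320) [ 0.4715 -0.448   0.    ]
t 1.45 pos [ 0.517  -0.338   0.1997] rot [-1.7993e+02  8.0000e-02 -7.1200e+00] F [-0.  -0.7 -0.2] op 1.001 q6 0.98
0.0077 -0.0053 0.4987 -0.0004 0.0004 -0.0006  rows>= 3
0.0000 -0.0000 0.3800 0.0000 0.0000 0.0000  rows>= 2
```

send_rows --series "0.009 -0.003 0.15 0 0 0;0.009 -0.003 0.3 0 0 0;0.009 -0.003 0.45 0 0 0;0.009 -0.003 0.55 0 0 0;0.009 -0.003 0.65 0 0 0;0.009 -0.003 0.75 0 0 0;0.009 -0.003 0.82 0 0 0;0.009 -0.003 0.875 0 0 0;0.009 -0.003 0.875 0 0 0;0.009 -0.003 0.875 0 0 0"

```text
t: 2.28
tool_pos: [0.5178, -0.3383, 0.0251]
tcp_rot: [-3.14, 0.002, -0.126]
contact_force: [0.6, 0.4, -0.3]
opening: 1.001
```

send_rows --series "0 0 0 0 0 0;0 0 0 0 0 0;0 0 0 0 0 0;0 0 0 0 0 0;0 0 0 0 0 0;0 0 0 0 0 0;0 0 0 0 0 0;0 0 0 0 0 0" --jaw -1 --grip_force 40

```text
t: 2.95
tool_pos: [0.5183, -0.339, 0.0265]
tcp_rot: [3.141, -0.0, -0.126]
contact_force: [-1.8, -0.7, 7.0]
opening: 0.673
```

```bash
python3 -c "
from h import *
rows([(.519,-.337,.17,-7)])
c=cam('wrist','w2')"
```

```text
t 2.95 pos [ 0.5183 -0.339   0.0265] rot [ 1.7996e+02 -1.0000e-02 -7.2400e+00] F [-1.8 -0.7  7. ] op 0.673 q6 0.98
0.0024 -0.0101 -0.7176 0.0002 -0.0000 -0.0013  rows>= 4
```

send_rows --series "0 0 -0.08 0 0 0;0 0 -0.17 0 0 0;0 0 -0.3 0 0 0;0 0 -0.45 0 0 0;0 0 -0.6 0 0 0;0 0 -0.7 0 0 0;0 0 -0.7 0 0 0;0 0 -0.7 0 0 0"

```text
t: 3.67
tool_pos: [0.5187, -0.3391, 0.1676]
tcp_rot: [3.14, -0.002, -0.126]
contact_force: [0.4, -0.2, -2.2]
opening: 0.677
```

```bash
python3 -c "
from h import *
rows([(.49,-.15,.16,40),(.462,.038,.16,83)])
c=cam('wrist','w3');s=cam('scene');crop(s,100,140,400,340,2,'s3')"
```

```text
t 3.67 pos [ 0.5187 -0.3391  0.1676] rot [ 1.7989e+02 -1.2000e-01 -7.2300e+00] F [ 0.4 -0.2 -2.2] op 0.677 q6 0.98
-0.2612 -0.9199 0.0354 0.0009 -0.0004 -0.2624  rows>= 7
0.4970 -0.8101 -0.0000 -0.0000 0.0000 -0.2389  rows>= 7
```

View pics/s3.png

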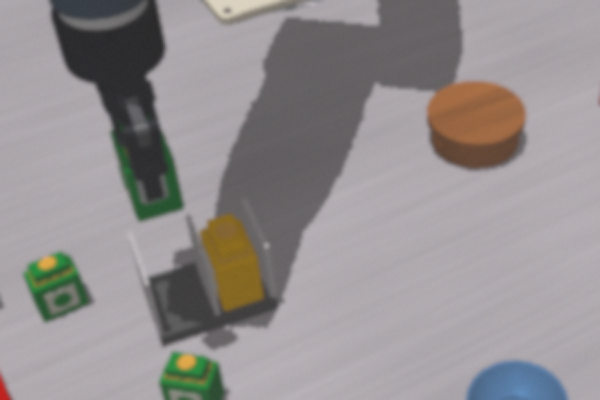

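The scene view shows the tin held and lifted clear of the rack with the yellow tin still in place. The tin's lower front corners are near (169.5,249.5) and (191,244.5). I compare these with the expected corners to get the bottom height.

```bash
python3 -c "
from h import *
c=old('scene'); a=np.radians(-7.2); ex=np.array([np.cos(a),np.sin(a)]); ey=np.array([-ex[1],ex[0]]); p=np.array([.5187,-.338])
for z in (.135,.14,.145,.15): print(z,proj(c,[*(p+.029*ex-.02*ey),z]),proj(c,[*(p+.029*ex+.02*ey),z]))
"
```

```text
0.135 [168.6, 256.8] [192.0, 249.8]
0.14 [168.0, 254.8] [191.5, 247.8]
0.145 [167.5, 252.7] [191.1, 245.7]
0.15 [166.9, 250.6] [190.6, 243.6]
```

send_rows --series "-0.26 -0.92 0.035 0 0 -0.262;-0.26 -0.92 0.035 0 0 -0.262;-0.26 -0.92 0.035 0 0 -0.262;-0.26 -0.92 0.035 0 0 -0.262;-0.26 -0.92 0.035 0 0 -0.262;-0.26 -0.92 0.035 0 0 -0.262;-0.26 -0.92 0.035 0 0 -0.262;-0.26 -0.92 0.035 0 0 -0.262"

```text
t: 4.43
tool_pos: [0.4888, -0.1484, 0.1572]
tcp_rot: [-3.139, 0.002, 0.701]
contact_force: [-0.0, 0.3, -1.1]
opening: 0.678
```

```bash
python3 -c "
from h import *
rows([(.462,.038,.16,83)])"
```

```text
t 4.43 pos [ 0.4888 -0.1484  0.1572] rot [-1.7982e+02  9.0000e-02  4.0190e+01] F [-0.   0.3 -1.1] op 0.678 q6 0.41
0.4990 -0.7983 -0.0121 -0.0011 0.0001 -0.2378  rows>= 6
```

send_rows --series "0.499 -0.798 0.05 0 0 -0.277;0.499 -0.798 0.05 0 0 -0.277;0.499 -0.798 0.05 0 0 -0.277;0.499 -0.798 0.05 0 0 -0.277;0.499 -0.798 0.05 0 0 -0.277;0.499 -0.798 0.05 0 0 -0.277;0.499 -0.798 0.05 0 0 -0.277;0.499 -0.798 0.05 0 0 -0.277;0.499 -0.798 0.05 0 0 -0.277;0.499 -0.798 0.05 0 0 -0.277"

```text
t: 5.27
tool_pos: [0.4619, 0.0376, 0.147]
tcp_rot: [-3.137, -0.001, 1.565]
contact_force: [-0.1, 0.2, -1.5]
opening: 0.675
```

```bash
python3 -c "
from h import *
rows([(.462,.038,.09,90),(.462,.038,.066,90)])"
```

```text
t 5.27 pos [0.4619 0.0376 0.147 ] rot [-1.7976e+02 -8.0000e-02  8.9690e+01] F [-0.1  0.2 -1.5] op 0.675 q6 -0.1
0.0016 0.0018 0.2852 -0.0013 -0.0004 -0.0017  rows>= 2
0.0000 -0.0000 0.1200 0.0000 0.0000 0.0000  rows>= 1
```

Down to TCP 0.068 (tin bottom about 6 mm above the stand), then short steps until contact.

send_rows --series "0 0 0.1 0 0 0;0 0 0.2 0 0 0;0 0 0.28 0 0 0;0 0 0.34 0 0 0;0 0 0.37 0 0 0;0 0 0.395 0 0 0;0 0 0.395 0 0 0;0 0 0.395 0 0 0"

```text
t: 5.93
tool_pos: [0.4618, 0.0375, 0.0684]
tcp_rot: [-3.138, -0.001, 1.564]
contact_force: [-0.2, 1.2, -0.8]
opening: 0.675
```

send_rows --series "0 0 0.005 0 0 0;0 0 0.01 0 0 0;0 0 0.015 0 0 0;0 0 0.02 0 0 0;0 0 0.02 0 0 0"

```text
t: 6.35
tool_pos: [0.4617, 0.0376, 0.0643]
tcp_rot: [-3.138, -0.001, 1.564]
contact_force: [0.2, 1.0, -1.2]
opening: 0.676
```

send_rows --series "0 0 0.003 0 0 0;0 0 0.006 0 0 0;0 0 0.009 0 0 0;0 0 0.009 0 0 0"

```text
t: 6.68
tool_pos: [0.4617, 0.0376, 0.0624]
tcp_rot: [-3.138, -0.001, 1.564]
contact_force: [0.4, -0.0, -2.1]
opening: 0.669
```

send_rows --series "0 0 0.003 0 0 0;0 0 0.006 0 0 0;0 0 0.006 0 0 0"

```text
t: 6.93
tool_pos: [0.4616, 0.0376, 0.0611]
tcp_rot: [-3.137, -0.001, 1.564]
contact_force: [0.3, 0.1, -1.2]
opening: 0.672
```

send_rows --series "0 0 0.003 0 0 0;0 0 0.006 0 0 0;0 0 0.006 0 0 0"

```text
t: 7.18
tool_pos: [0.4616, 0.0376, 0.0605]
tcp_rot: [-3.138, -0.001, 1.564]
contact_force: [-3.2, 0.4, 7.8]
opening: 0.671
```

send_rows --series "0 0 0.003 0 0 0;0 0 0.006 0 0 0;0 0 0.006 0 0 0"

```text
t: 7.43
tool_pos: [0.4617, 0.0376, 0.0604]
tcp_rot: [-3.139, -0.001, 1.564]
contact_force: [-5.9, 0.5, 16.8]
opening: 0.678
```

Contact at TCP z≈0.0605. Releasing.

send_rows --series "0 0 0 0 0 0;0 0 0 0 0 0;0 0 0 0 0 0;0 0 0 0 0 0;0 0 0 0 0 0;0 0 0 0 0 0" --jaw 1

```text
t: 7.93
tool_pos: [0.4616, 0.0376, 0.0603]
tcp_rot: [-3.139, -0.001, 1.564]
contact_force: [0.6, 0.6, 0.5]
opening: 0.998
```

send_rows --series "0 0 -0.06 0 0 0;0 0 -0.15 0 0 0;0 0 -0.3 0 0 0;0 0 -0.45 0 0 0;0 0 -0.6 0 0 0;0 0 -0.65 0 0 0;0 0 -0.65 0 0 0;0 0 -0.65 0 0 0"

```text
t: 8.6
tool_pos: [0.4621, 0.0374, 0.1901]
tcp_rot: [-3.139, -0.001, 1.564]
contact_force: [0.3, -0.2, 0.1]
opening: 1.0
```

```bash
python3 -c "
from h import *
rows([(.462,.038,.2,0)])
c=cam('wrist','w4')
s=cam('scene');im=cv2.resize(np.array(s['frame'])[130:280,250:400,::-1],(480,480),interpolation=cv2.INTER_CUBIC)
w=np.array(c['frame'])[:,160:480,::-1]
cv2.imwrite('pics/c4.png',np.hstack([w,im]))
for z in (.1,.116): print(proj(c,(.4617,.0376,z)))"
```

```text
t 8.6 pos [0.4621 0.0374 0.1901] rot [-1.7987e+02 -6.0000e-02  8.9620e+01] F [ 0.3 -0.2  0.1] op 1.0 q6 -0.09
0.0028 -0.0004 -0.0495 -0.0008 0.0003 0.4979  rows>= 13
[316.6, 243.6]
[316.6, 251.5]
```

View pics/c4.png

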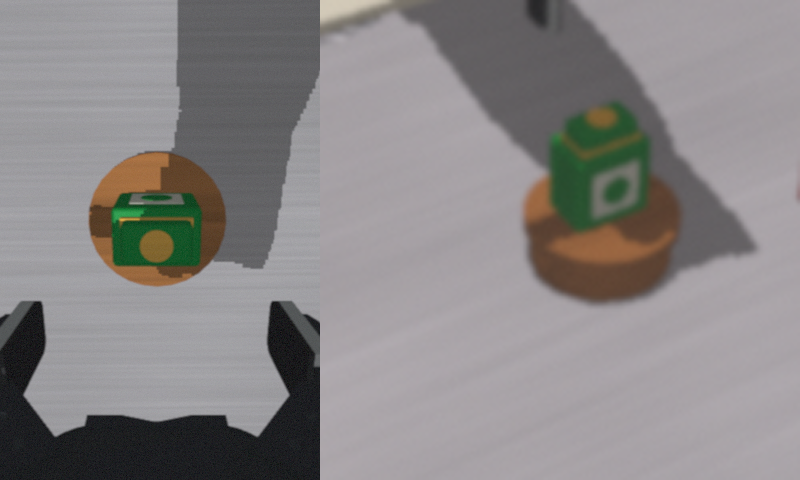

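The tin stands upright and level on the stand, with its lid disc at (316.5,246) in the wrist picture.

```bash
python3 -c "
from h import *
c=old('wrist')
p=ray(c,316.5,246,.116);print(p.round(4))
for u,v in [(272,265.5),(361,265.5)]: print(ray(c,u,v,.1).round(4))
rows([(p[0],p[1],.19,0)])"
```

```text
[0.4582 0.0375 0.116 ]
[0.4765 0.0084 0.1   ]
[0.4768 0.0664 0.1   ]
t 8.7 pos [0.4614 0.0375 0.189 ] rot [-1.7972e+02 -7.0000e-02  8.9620e+01] F [ 0.1 -0.4  0.3] op 1.001 q6 -0.09
0.0002 -0.0157 -0.0051 -0.0015 0.0009 0.4979  rows>= 13
```

send_rows --series "0 -0.02 0 0 0 0.5;0 -0.02 0 0 0 0.5;0 -0.02 0 0 0 0.5;0 -0.02 0 0 0 0.5;0 -0.02 0 0 0 0.5;0 -0.02 0 0 0 0.5;0 -0.02 0 0 0 0.5;0 -0.02 0 0 0 0.5;0 -0.02 0 0 0 0.5;0 -0.02 0 0 0 0.5;0 -0.02 0 0 0 0.5;0 -0.02 0 0 0 0.5"

```text
t: 9.7
tool_pos: [0.4567, 0.0376, 0.1875]
tcp_rot: [-3.14, 0.008, 0.058]
contact_force: [0.5, 0.0, -0.0]
opening: 0.999
```

```bash
python3 -c "
from h import *
rows([(.4577,.0375,.15,-.4),(.4577,.0375,.061,-.4)])
c=cam('wrist','w5')"
```

```text
t 9.7 pos [0.4567 0.0376 0.1875] rot [-179.89    0.43    3.32] F [ 0.5  0.  -0. ] op 0.999 q6 1.41
0.0064 0.0012 0.1872 -0.0005 0.0024 0.0207  rows>= 1
0.0000 -0.0000 0.4450 0.0000 0.0000 0.0000  rows>= 3
```

send_rows --series "0.006 0.001 0.1 0 0.0024 0.0207;0.006 0.001 0.2 0 0.0024 0.0207;0.006 0.001 0.28 0 0.0024 0.0207;0.006 0.001 0.36 0 0.0024 0.0207;0.006 0.001 0.44 0 0.0024 0.0207;0.006 0.001 0.52 0 0.0024 0.0207;0.006 0.001 0.59 0 0.0024 0.0207;0.006 0.001 0.622 0 0.0024 0.0207;0.006 0.001 0.622 0 0.0024 0.0207;0.006 0.001 0.622 0 0.0024 0.0207"

```text
t: 10.58
tool_pos: [0.4567, 0.0377, 0.0628]
tcp_rot: [-3.14, 0.001, -0.015]
contact_force: [0.3, 0.4, 0.8]
opening: 0.998
```

send_rows --series "0 0 0 0 0 0;0 0 0 0 0 0;0 0 0 0 0 0;0 0 0 0 0 0;0 0 0 0 0 0;0 0 0 0 0 0;0 0 0 0 0 0;0 0 0 0 0 0;0 0 0 0 0 0" --jaw -1 --grip_force 40

```text
t: 11.33
tool_pos: [0.4572, 0.0376, 0.0634]
tcp_rot: [-3.14, -0.0, -0.015]
contact_force: [-0.3, -0.9, 5.6]
opening: 0.46
```

```bash
python3 -c "
from h import *
rows([(.4577,.0375,.19,-.4)])"
```

```text
t 11.33 pos [0.4572 0.0376 0.0634] rot [-1.7991e+02 -1.0000e-02 -8.7000e-01] F [-0.3 -0.9  5.6] op 0.46 q6 1.48
0.0026 -0.0006 -0.6328 -0.0005 -0.0000 -0.0026  rows>= 4
```

send_rows --series "0 0 -0.08 0 0 0;0 0 -0.2 0 0 0;0 0 -0.35 0 0 0;0 0 -0.5 0 0 0;0 0 -0.7 0 0 0;0 0 -0.85 0 0 0;0 0 -0.85 0 0 0;0 0 -0.85 0 0 0"

```text
t: 12.0
tool_pos: [0.4577, 0.0373, 0.2347]
tcp_rot: [-3.14, -0.003, -0.015]
contact_force: [-0.9, -0.8, -2.4]
opening: 0.463
```

```bash
python3 -c "
from h import *
rows([(.475,.17,.235,8),(.485,.25,.235,16.5)])"
```

```text
t 12.0 pos [0.4577 0.0373 0.2347] rot [-179.93   -0.18   -0.86] F [-0.9 -0.8 -2.4] op 0.463 q6 1.48
0.0763 -0.6648 -0.0006 -0.0003 -0.0010 -0.0492  rows>= 4
0.1052 -0.3891 -0.0000 0.0000 0.0000 -0.0472  rows>= 2
```

send_rows --series "0.117 -1 0 0 0 -0.07;0.117 -1 0 0 0 -0.07;0.117 -1 0 0 0 -0.07;0.117 -1 0 0 0 -0.07;0.117 -1 0 0 0 -0.07;0.117 -1 0 0 0 -0.07;0.117 -1 0 0 0 -0.07"

```text
t: 12.58
tool_pos: [0.4833, 0.2384, 0.2327]
tcp_rot: [-3.141, 0.0, 0.208]
contact_force: [-0.3, -0.4, -2.0]
opening: 0.462
```

```bash
python3 -c "
from h import *
rows([(.492,.301,.2,16.7)])
c=cam('wrist','w6')
for x in [(.492,.301,.005)]:print(proj(c,x))"
```

```text
t 12.58 pos [0.4833 0.2384 0.2327] rot [-1.7999e+02  1.0000e-02  1.1940e+01] F [-0.3 -0.4 -2. ] op 0.462 q6 1.66
0.1074 -0.2973 0.1638 -0.0000 0.0001 -0.0265  rows>= 2
[339.6, 139.0]
```

View pics/w6.png

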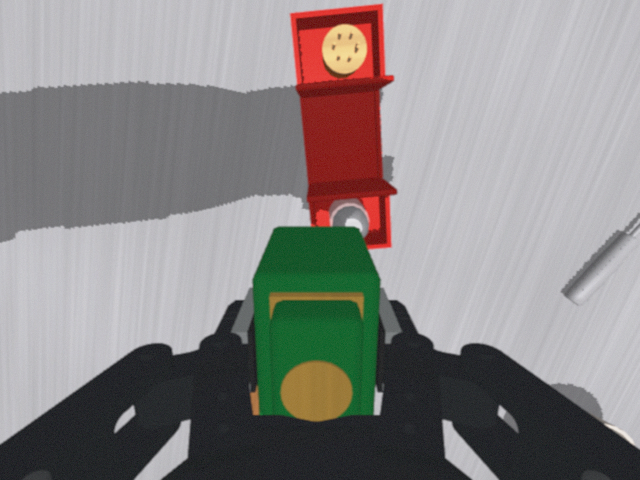

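The wrist view shows the tin held squarely and the bay ahead, between walls near rows 85 and 188 and columns 300–395. I enlarge it to read the corners.

```bash
python3 -c "
from h import *
crop(old('wrist'),280,65,410,205,4.2,'c7')"
```

```text
(no output)
```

View pics/c7.png

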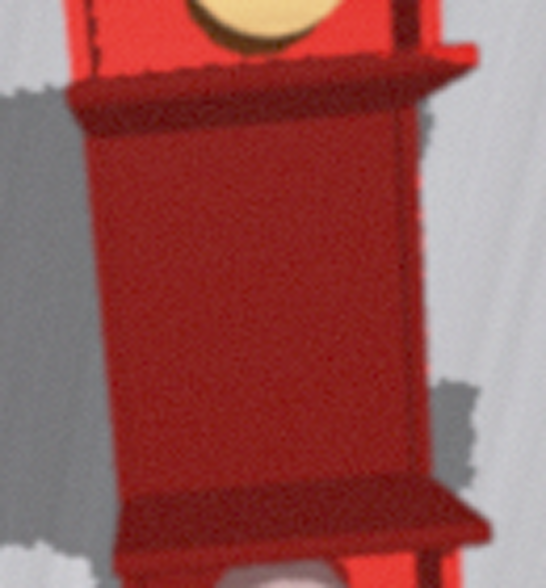

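```bash
python3 -c "
from h import *
c=old('wrist')
g=lambda x,y,z:ray(c,280+x/4.2,65+y/4.2,z).round(4)
a=np.radians(17);ex=np.array([np.cos(a),np.sin(a)]);ey=np.array([-ex[1],ex[0]])
for n,p in dict(fTl=(75,100,.081),fTr=(476,66,.081),nTl=(118,552,.081),nTr=(490,532,.081),fBl=(95,135,.005),fBr=(393,110,.005),nBl=(122,497,.005),nBr=(410,476,.005),Llf=(85,150,.013),Lln=(119,480,.013),Rlf=(415,150,.013),Rln=(430,470,.013)).items():
  q=g(*p);d=q[:2]-[.492,.301];print(n,q,(d@ex).round(4),(d@ey).round(4))
"
```

```text
fTl [0.4495 0.3306 0.081 ] -0.032 0.0407
fTr [0.5157 0.3502 0.081 ] 0.037 0.0401
nTl [0.4726 0.2551 0.081 ] -0.032 -0.0382
nTr [0.5394 0.2731 0.081 ] 0.0372 -0.0405
fBl [0.4505 0.3302 0.005 ] -0.0311 0.0401
fBr [0.5128 0.3486 0.005 ] 0.0338 0.0394
nBl [0.4722 0.254  0.005 ] -0.0327 -0.0392
nBr [0.5364 0.2726 0.005 ] 0.0342 -0.0401
Llf [0.4493 0.3263 0.013 ] -0.0334 0.0367
Lln [0.4706 0.2588 0.013 ] -0.0328 -0.0341
Rlf [0.5184 0.3409 0.013 ] 0.0369 0.0304
Rln [0.539  0.2756 0.013 ] 0.0375 -0.038
```

```bash
python3 -c "
from h import *
rows([(.494,.302,.17,16.7)])"
```

```text
t 12.63 pos [0.4833 0.2372 0.2332] rot [ 1.800e+02 -1.000e-02  1.184e+01] F [ 0.1 -0.5 -1.1] op 0.464 q6 1.66
0.1187 -0.3061 0.3158 0.0000 -0.0000 -0.0270  rows>= 3
```

send_rows --series "0.04 -0.1 0.1 0 0 -0.01;0.08 -0.2 0.2 0 0 -0.02;0.119 -0.306 0.316 0 0 -0.027;0.119 -0.306 0.316 0 0 -0.027;0.119 -0.306 0.316 0 0 -0.027;0.119 -0.306 0.316 0 0 -0.027"

```text
t: 13.13
tool_pos: [0.4941, 0.3007, 0.17]
tcp_rot: [3.141, 0.001, 0.29]
contact_force: [0.6, -0.2, -0.9]
opening: 0.466
```

```bash
python3 -c "
from h import *
rows([(.494,.302,.12,16.7),(.494,.302,.034,16.7)])"
```

```text
t 13.13 pos [0.4941 0.3007 0.17  ] rot [1.7997e+02 3.0000e-02 1.6620e+01] F [ 0.6 -0.2 -0.9] op 0.466 q6 1.68
0.0015 -0.0065 0.2501 0.0001 0.0002 -0.0004  rows>= 2
0.0000 -0.0000 0.4300 0.0000 0.0000 0.0000  rows>= 3
```

send_rows --series "0.002 -0.0065 0.1 0 0 0;0.002 -0.0065 0.2 0 0 0;0.002 -0.0065 0.28 0 0 0;0.002 -0.0065 0.36 0 0 0;0.002 -0.0065 0.44 0 0 0;0.002 -0.0065 0.5 0 0 0;0.002 -0.0065 0.5 0 0 0"

```text
t: 13.72
tool_pos: [0.4936, 0.3002, 0.069]
tcp_rot: [3.141, 0.003, 0.288]
contact_force: [0.0, 0.4, -1.7]
opening: 0.461
```

send_rows --series "0 0 0.04 0 0 0;0 0 0.08 0 0 0;0 0 0.11 0 0 0;0 0 0.14 0 0 0;0 0 0.16 0 0 0;0 0 0.18 0 0 0;0 0 0.18 0 0 0"

```text
t: 14.3
tool_pos: [0.4931, 0.3001, 0.0322]
tcp_rot: [3.14, 0.004, 0.288]
contact_force: [0.5, -0.2, -1.6]
opening: 0.462
```

```bash
python3 -c "
from h import *
rows([(.494,.302,.0305,16.7)])"
```

```text
t 14.3 pos [0.4931 0.3001 0.0322] rot [179.93   0.21  16.52] F [ 0.5 -0.2 -1.6] op 0.462 q6 1.68
0.0068 -0.0079 0.0086 0.0004 0.0011 -0.0010  rows>= 1
```

send_rows --series "0.007 -0.01 0.004 0 0.0011 -0.001;0.007 -0.01 0.008 0 0.0011 -0.001;0.007 -0.01 0.008 0 0.0011 -0.001;0.007 -0.01 0.008 0 0.0011 -0.001"

```text
t: 14.63
tool_pos: [0.494, 0.3025, 0.0308]
tcp_rot: [3.141, -0.0, 0.292]
contact_force: [-0.0, 0.5, -2.8]
opening: 0.463
```

send_rows --series "0 0 0.003 0 0 0;0 0 0.006 0 0 0;0 0 0.006 0 0 0"

```text
t: 14.88
tool_pos: [0.4939, 0.3025, 0.0295]
tcp_rot: [3.141, -0.0, 0.292]
contact_force: [0.2, 0.3, -0.9]
opening: 0.459
```

send_rows --series "0 0 0.003 0 0 0;0 0 0.006 0 0 0;0 0 0.006 0 0 0"

```text
t: 15.13
tool_pos: [0.494, 0.3025, 0.0286]
tcp_rot: [3.14, -0.0, 0.292]
contact_force: [-0.1, -0.8, 1.3]
opening: 0.463
```

send_rows --series "0 0 0.003 0 0 0;0 0 0.006 0 0 0;0 0 0.006 0 0 0"

```text
t: 15.38
tool_pos: [0.494, 0.3025, 0.0285]
tcp_rot: [3.141, -0.001, 0.292]
contact_force: [-4.1, -2.4, 11.4]
opening: 0.465
```

```bash
python3 -c "
from h import *
rows([])
s=cam('scene');t=cam('top')
f=lambda c,u,v,w,h:cv2.resize(np.array(c['frame'])[v:v+h,u:u+w,::-1],(400,400),interpolation=cv2.INTER_CUBIC)
cv2.imwrite('pics/c8.png',np.hstack([f(s,380,100,110,110),f(t,120,200,110,110)]))"
```

```text
t 15.38 pos [0.494  0.3025 0.0285] rot [ 1.7994e+02 -7.0000e-02  1.6700e+01] F [-4.1 -2.4 11.4] op 0.465 q6 1.68
```

View pics/c8.png

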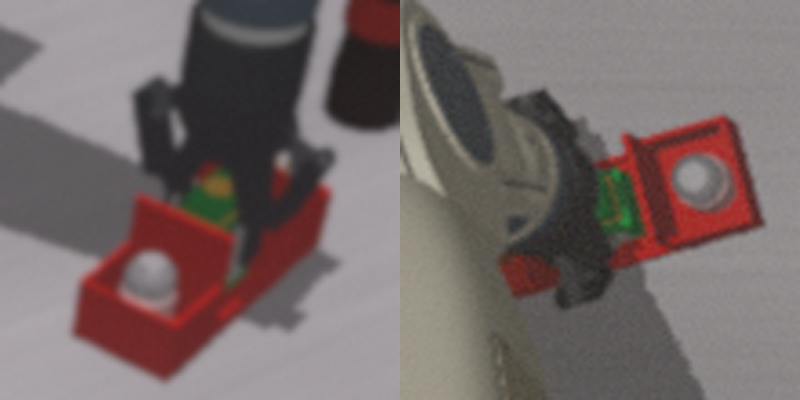

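The picture shows the tin between the walls. Contact came at TCP z=0.0285, as expected for the bay floor (0.005+0.0234). I release and retreat straight up.

send_rows --series "0 0 0 0 0 0;0 0 0 0 0 0;0 0 0 0 0 0;0 0 0 0 0 0;0 0 0 0 0 0;0 0 0 0 0 0;0 0 0 0 0 0" --jaw 1

```text
t: 16.07
tool_pos: [0.494, 0.3025, 0.0284]
tcp_rot: [3.141, -0.001, 0.292]
contact_force: [0.4, 0.6, 0.3]
opening: 1.001
```

send_rows --series "0 0 -0.06 0 0 0;0 0 -0.15 0 0 0;0 0 -0.3 0 0 0;0 0 -0.45 0 0 0;0 0 -0.6 0 0 0;0 0 -0.8 0 0 0;0 0 -0.9 0 0 0;0 0 -0.9 0 0 0;0 0 -0.9 0 0 0"

```text
t: 16.82
tool_pos: [0.4942, 0.3028, 0.2095]
tcp_rot: [3.141, -0.004, 0.292]
contact_force: [-1.1, -0.3, -1.2]
opening: 1.004
```

```bash
python3 -c "
from h import *
rows([])
s=cam('scene');t=cam('wrist')
f=lambda c,u,v,w,h:cv2.resize(np.array(c['frame'])[v:v+h,u:u+w,::-1],(400,400),interpolation=cv2.INTER_CUBIC)
cv2.imwrite('pics/c9.png',np.vstack([np.hstack([f(s,380,100,110,110),f(t,220,130,200,200)]),cv2.resize(np.array(s['frame'])[170:320,120:520,::-1],(800,200))[:200]]))
print(proj(t,(.4941,.3019,.081)))"
```

```text
t 16.82 pos [0.4942 0.3028 0.2095] rot [179.96  -0.21  16.71] F [-1.1 -0.3 -1.2] op 1.004 q6 1.68
[317.1, 228.4]
```

View pics/c9.png

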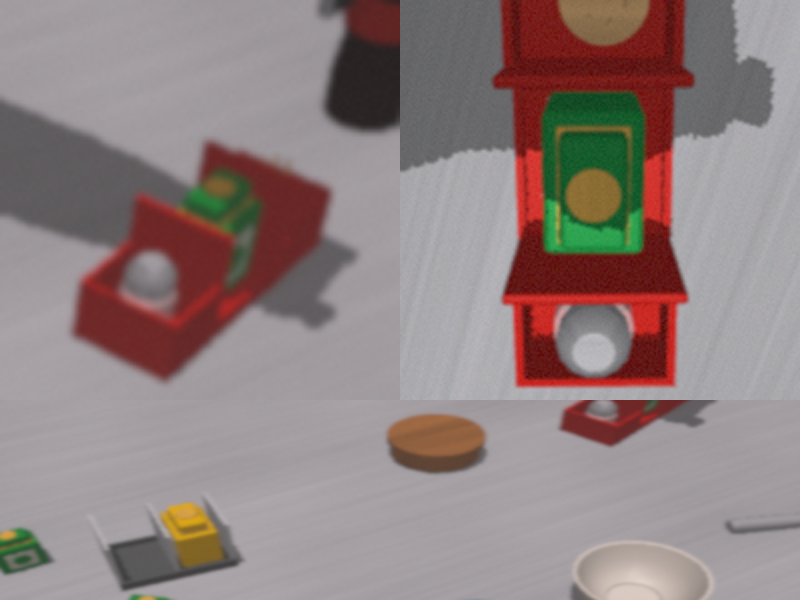

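The tin stands upright and square in the middle bay, with its disc at (316.5,227.5) against a predicted (317,228). The stand is empty and the yellow tin is still in the rack. The gripper is clear.

```bash
python3 -c "
from h import *
print(arm.close_job())"
```

```text
the job is handed in; nothing more can be done
None
```

The green tea tin is in the middle bay of the red caddy, and the job was handed in at about 17 s of the 51 s allowed.

- **Moves:** I took the tin from the rack by its narrow ends and set it upright on the wooden stand, with contact at TCP height 60.5 mm. I then let go, turned 90° and took it by its broad faces. I lowered it into the bay until it touched the floor, at TCP height 28.5 mm against an expected 28.4 mm, before releasing and going straight up.
- **Last checks:** The pictures show the tin upright and square between the walls, its disc within about 1 px of the predicted bay centre. The yellow tin was still in its rack, the stand empty and the gripper clear.
- **Forces:** The highest force reading I saw was about 18 N, while setting the tin on the stand. I only read forces at the end of each move. No check failed or disagreed.

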